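# Rinsed mixing kit onto the drying rack

### The job

Put the rinsed mixing kit up to dry: hang the grey splash guard astride the bar of the drying rack and slide it along the bar, under the small wire shelf, until its end is right up against the end plate. Turn the steel beaker fully upside down over the upright peg, so that its rim stands flat on the peg's round foot. Let go of both, and leave the bottle, the jar and the brush where they are.

Things in the scene. Friction and masses are not known exactly. Their poses are not given: they have to be found in the camera images.
- rack: fixed drying rack. Origin: on the bench at its middle; x across the bar, y along it, z up. White drip tray 110 x 320 x 8 (y -150 to 170). Round steel bar, diameter 14, axis at x = 0 and height 150, from y = -155 to the end plate. A thin post under the -y end does not rise above the bar. At +y the upright end plate, 110 wide, 210 high, inner face at y = 150.
- rack_shelf (a point): middle of the free edge of the rack's small wire shelf (rack x 0, y 75, height 207.5). The shelf, 110 wide, wires 5 thick from height 205 to 210, overhangs the bar from here to the end plate. The guard passes beneath it, a gripper does not: hang the guard on the open part of the bar (rack y about -60), then push it along.
- guard: loose grey plastic splash guard, about 0.16 kg: roof-shaped saddle standing on its two side walls. Origin: centre of its underside; y along it (along the bar when hung), z up; same both ways round. 110 long (y), 50 wide; walls 5 thick, 40 apart, 67 high; 45-degree roof, inner ridge at height 85, outer 92. Hung on the bar its origin is 75 above the bench; pushed home it is at rack y = +95.
- guard_rib (a point): centre of the top of the guard's grip rib, 116 above the guard's origin; the rib is 12 thick (guard x), 40 long (guard y) and stands 24 above the ridge. At each end of the guard (y = +-55) an upright flange, 30 wide (x), 5 thick, reaches from 83 to 107 above the origin: good to push on.
- beaker: loose straight steel beaker, no handle, about 0.12 kg, outside diameter 56, inside 50, 90 tall. Origin: centre of the outside of its closed bottom; z points to its open mouth. It starts on the sloping rest, axis 45 degrees down, mouth low and away from the robot; it can be gripped across its diameter near the bottom end, tool along its axis or steeper.
- rest: fixed sloping rest, foot 105 x 75 on the bench, two rails under the beaker (10 thick, 18 either side of the middle) and a small stop at the beaker's mouth. Origin: on the bench under its middle; x is the horizontal direction in which it slopes down. The beaker's bottom centre lies at x = -34, height 104, its mouth centre at x = 30, height 40.
- peg: fixed white drying peg: round foot 96 in diameter, 12 high, and an upright post 32 in diameter with a tapered top, 78 above the bench. Origin: on the bench, on the post's axis. An upside-down beaker seated on it has its bottom 102 above the bench.
- bottle: bystander: white plastic bottle with black cap, 64 in diameter, 150 tall, origin under its centre
- jar: bystander: small glass jar with black cap, 60 in diameter, 75 tall, origin under its centre
- brush: bystander: brush 200 long lying along its x, origin under its middle
There are look-alikes about, which are no part of the job. There is more than one size of the guard; the one meant has the size given above.

How it is judged:
By the outcome, as a careful person would: the job done as asked, in the order asked, and still so for the second after the job is handed in, with the robot touching nothing.
It also fails if it takes over 58 s, if anything falls off the work surface, if the arm or the gripper's body presses on something with over 40 N, if the wrist force passes 120 N, or if a joint passes its speed limit or range.

### The arm

A 6-joint arm with a two-finger parallel gripper is mounted at the origin on the work surface. World frame = base frame: x ahead of the robot, y to its left, z up, the work surface at z = 0. Lengths are in mm, angles in rad, forces in N, time in s.
With the tool pointing down it reaches from about 350 to 875 mm from the base axis. Payload 4.2 kg.
Tool frame: the origin (TCP) lies at the very end of the fingers, on their centre line; the grasp point (between the pads) lies 19 mm behind it; z points along the fingers, y is the line along which they close (so a half turn about z gives the same grasp; the last joint's range is limited). The gripper opens to 85 mm and grips with 20 to 120 N. Pads are 22 mm wide; open, the fingers measure 114 mm over their backs; the gripper's body (76 mm by 85 mm) begins 54 mm behind the grasp point. The pads swing forward as they close: fully open they stand 13 mm farther back than shut.
Start: joints at [1.395, 0.385, 0.008, 0, -1.194, -0.259], TCP at [263.235, 566.839, 195.512] pointing down, gripper open.
Joint ranges: [-3.14, 3.14], [-1.21, 2.06], [-1.07, 1.41], [-3.16, 2.05], [-2.99, -0.16], [-3.1, 3.1]. Speed limits (rad/s): [2.79, 2.79, 3.14, 3.14, 3.14, 3.14].

### API

Orientations are given as a unit quaternion [x, y, z, w].
In Python, from bench import read_state, get_image, get_calibration, job_done gives the robot as it stands.
- The arm moves only by the shell command python3 -m creep 'ROWS'. ROWS is a JSON object of lists of equal length, an entry for each row: "translation": the shift along the world's x, y, z in cm, a list of three; "delta_rot": the turn, a rotation vector about the world's x, y, z in degrees, a list of three; "hand": the finger opening in cm, from 0 to 8.54. A call has 1 to 8 rows; each row is the pose to reach, as a shift and turn from the pose commanded when the call began; what a row does not reach only later rows make up. A row lasts 1/8 s, in which the tool goes at most 62.5 mm and 10.7 degrees, less where a joint would pass 70% of its speed; a pose out of reach is approached as far as the arm can. A call with a gripper value outside its range is refused whole. The fingers move at their own pace and stop on an object; the grip force is fixed at half the most. Time passes only in rows, so rows that repeat a pose let the fingers close. It gives the time, the measured TCP pose, the force, the opening and the grip force at its end, in the units of the state.
- read_state(): the state, without advancing time (a new reading comes with each control period).
- get_image(name): name is "side" or "top"; returns (picture, depth): 420x560x3 uint8, red, green, blue; 420x560 float32, mm along the optical axis (not along the pixel's ray), 0 where there is no reading.
- get_calibration(name): a dict with "intrinsics" (3x3 intrinsics, pixels), "xyz" and "attitude" of the camera in the world. Camera axes: x right, y down, z forward; pixel columns grow to the right and rows downward; lengths in mm; the calibration is good to about 2 mm. A picture is of the moment at which its call begins. get_calibration takes no time and is no camera call.
- job_done(): hands the job in; it is judged then, once.
The state is a dict: "clock": time; "joints": joint angles; "joint_vel": joint speeds; "joint_efforts": joint torques, N m; "position": TCP position; "ee_rot": TCP orientation; "contact_force": force on the tool from outside, world axes, zero at the start; "wrist_torque": the same for the moment, N m; "gripper_width": finger opening in mm; "grasp_force": force on a finger pad.
Only numpy, scipy, OpenCV 4.12 (cv2) and the standard library are available. Lean on these libraries where they do the work, as an engineer would, in place of code of your own. Each camera call takes 0.05 s, during which the arm holds its last target. There are 200 camera calls.

## Working session

There is one attempt and no reset: what is moved stays moved. The work goes in short steps, Python scripts to look and compute and a shell command to move; the robot and the scene stay as the last step left them, time stands still between calls to the robot, and variables do not carry over. Pictures are saved under pics/ and viewed, at most 10 in all, crops included, and the job is handed in when it is done.

```bash
mkdir -p pics; ls
cat > h.py <<'E'
import numpy as np,cv2
from bench import *
from scipy.spatial.transform import Rotation as R
def cal(n):
    c=get_calibration(n);K=np.array(c['intrinsics']);a=np.array(c['attitude'])
    M=R.from_quat(a).as_matrix() if a.size==4 else a.reshape(3,3)
    return K,M,np.array(c['xyz'])
def cloud(n,d):
    K,M,t=cal(n);v,u=np.mgrid[:d.shape[0],:d.shape[1]]
    P=np.stack([(u-K[0,2])/K[0,0]*d,(v-K[1,2])/K[1,1]*d,d],-1)@M.T+t
    P[d==0]=np.nan;return P
def proj(n,p):
    K,M,t=cal(n);q=(np.asarray(p)-t)@M@K.T;return q[...,:2]/q[...,2:]
E
python3 - <<'E'
from h import *
for n in ['side','top']:
    im,d=get_image(n);np.savez(f'pics/{n}0.npz',im=im,d=d);cv2.imwrite(f'pics/{n}0.png',cv2.resize(im[...,::-1],(784,588),interpolation=cv2.INTER_CUBIC));print(get_calibration(n))
print(read_state())
E
```

```text
pics
{'intrinsics': array([[450.72952304,   0.        , 281.2166657 ],
       [  0.        , 450.72952304, 205.45624898],
       [  0.        ,   0.        ,   1.        ]]), 'xyz': array([-127.57690879, -922.70298991,  954.86127585]), 'attitude': array([ 0.84210436, -0.27888567,  0.14036754, -0.4397499 ])}
{'intrinsics': array([[414.05552596,   0.        , 283.17423195],
       [  0.        , 414.05552596, 211.64819848],
       [  0.        ,   0.        ,   1.        ]]), 'xyz': array([ 428.02560871,   20.70525898, 1230.80873056]), 'attitude': array([-0.69614426,  0.71540741, -0.04946268,  0.03359843])}
{'clock': 0.1, 'joints': array([ 1.39458678e+00,  3.85492085e-01,  6.76137267e-03, -4.23113238e-04,
       -1.19401585e+00, -2.58571939e-01]), 'joint_vel': array([ 0.00049148, -0.00307769,  0.00304456,  0.00035475,  0.00014469,
       -0.00069544]), 'joint_efforts': array([-4.67832106e-04, -3.93321526e+01,  1.88926792e+01,  4.19800535e+00,
       -2.62944603e-03,  4.65988506e-06]), 'position': array([263.01468169, 566.30749324, 194.52487734]), 'ee_rot': array([ 9.76446228e-01, -2.15758601e-01, -1.56328937e-04,  9.82385507e-04]), 'contact_force': array([ 0.61194407,  0.12767227, -0.47739083]), 'wrist_torque': array([-0.03390322, -0.0122194 ,  0.01093871]), 'grasp_force': 0.0, 'gripper_width': 85.19880369006353}
```

View pics/side0.png

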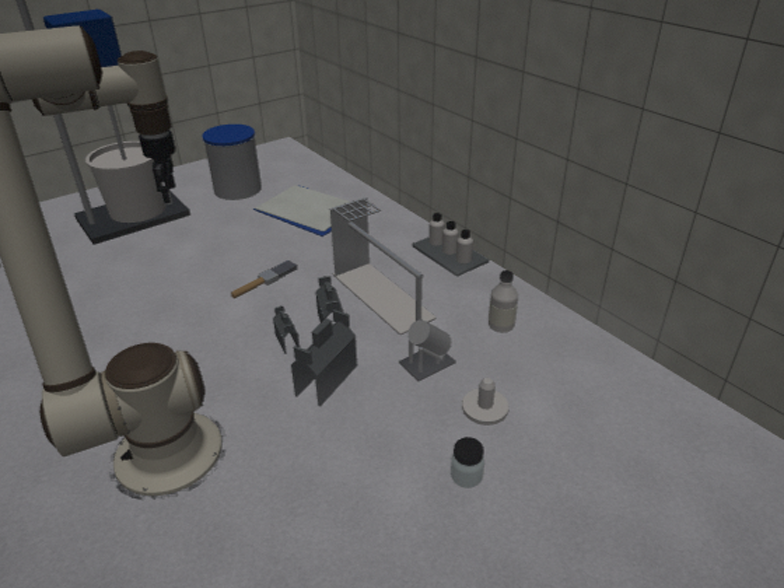

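View pics/top0.png

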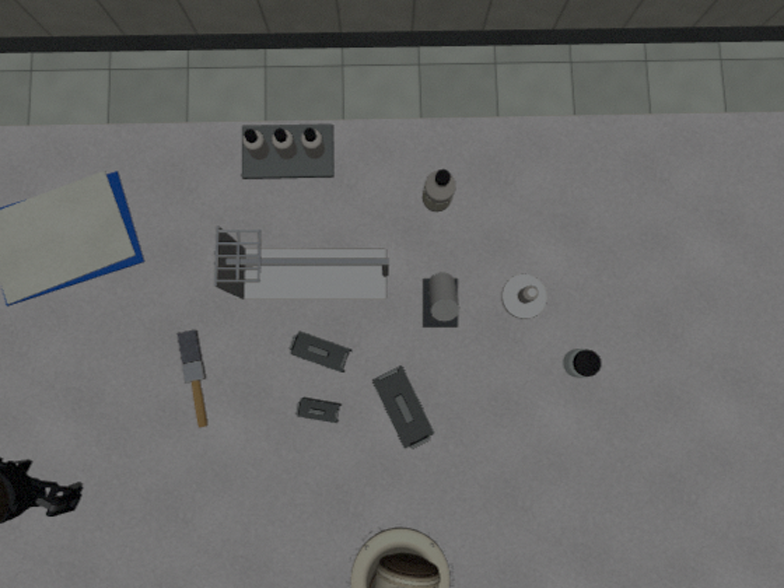

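The top picture (scale 1.4) shows three guard candidates: A at (320,351), B at (319,409), and the largest, C, at (403,407). The rack is at (300,265), with its shelf end at left. The beaker and rest are at (441,297), the peg at (525,296), the jar at (586,362), the bottle at (439,188), and the brush at (193,375). I'll measure the sizes next.

```bash
cat > m.py <<'E'
from h import *
T=np.load('pics/top0.npz');S=np.load('pics/side0.npz')
T={k:T[k] for k in T};S={k:S[k] for k in S}
P=cloud('top',T['d']);Q=cloud('side',S['d'])
if __name__=='__main__':
    A=np.vstack([P.reshape(-1,3),Q.reshape(-1,3)])
    src=np.r_[np.zeros(P[...,0].size),np.ones(Q[...,0].size)]
    for nm,px in dict(A=(320,351),B=(319,409),C=(403,407),beaker=(441,297),peg=(530,293),jar=(586,362),bottle=(442,178),barend=(384,262),shelf=(238,255),foot=(511,300)).items():
        print(nm,P[int(px[1]/1.4),int(px[0]/1.4)].round())
    for nm,px in dict(A=(320,351),B=(319,409),C=(403,407)).items():
        c=P[int(px[1]/1.4),int(px[0]/1.4)]
        for s in (0,1):
            a=A[(src==s)&(np.hypot(*(A[:,:2]-c[:2]).T)<85)&(A[:,2]>50 if nm!='B' else A[:,2]>25)]
            r=cv2.minAreaRect(a[:,:2].astype(np.float32)); print(nm,s,len(a),r,'z99',np.percentile(a[:,2],[90,98,99.5]).round())
    im=T['im'][220:330,190:320,::-1]; cv2.imwrite('pics/crop1.png',cv2.convertScaleAbs(cv2.resize(im,None,fx=5,fy=5,interpolation=cv2.INTER_CUBIC),alpha=1.8))
    im=S['im'][130:300,185:385,::-1]; cv2.imwrite('pics/crop2.png',cv2.convertScaleAbs(cv2.resize(im,None,fx=3.5,fy=3.5,interpolation=cv2.INTER_CUBIC),alpha=1.8))
E
python3 m.py
```

```text
A [460. 145. 113.]
B [347. 153.  75.]
C [352.  -9. 152.]
beaker [556. -93. 114.]
peg [ 565. -276.   75.]
jar [ 424. -380.   76.]
bottle [784. -98. 146.]
barend [621.  17. 156.]
shelf [630. 276. 210.]
foot [ 559. -253.    8.]
A 0 732 ((459.609619140625, 147.7259979248047), (110.08118438720703, 49.79079055786133), 69.06491088867188) z99 [107. 117. 118.]
A 1 362 ((459.7506408691406, 146.0718994140625), (119.21674346923828, 50.430091857910156), 69.58348846435547) z99 [108. 116. 117.]
B 0 415 ((376.9059753417969, 147.9396209716797), (80.84813690185547, 106.83990478515625), 78.5537338256836) z99 [78. 85. 88.]
B 1 263 ((376.762939453125, 148.52577209472656), (89.4269790649414, 108.21688079833984), 80.08726501464844) z99 [77. 84. 85.]
C 0 1357 ((348.218505859375, -13.107833862304688), (145.2707061767578, 66.02727508544922), 24.17487144470215) z99 [142. 154. 155.]
C 1 1370 ((348.6412353515625, -15.931514739990234), (149.971435546875, 69.49627685546875), 24.489145278930664) z99 [139. 152. 154.]
```

View pics/crop1.png

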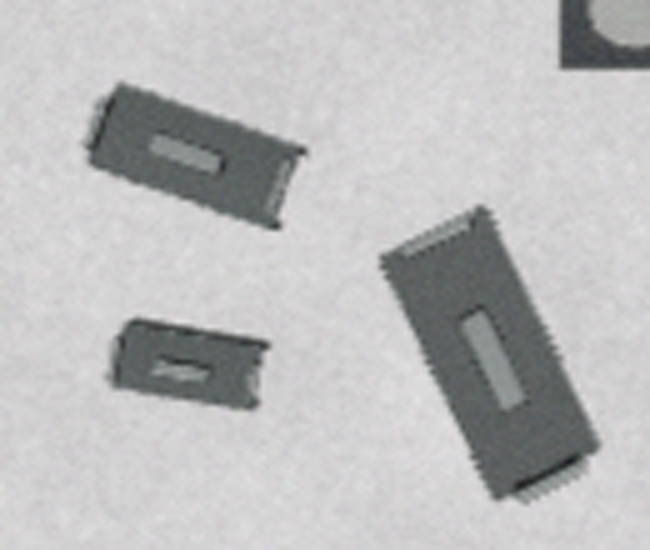

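View pics/crop2.png

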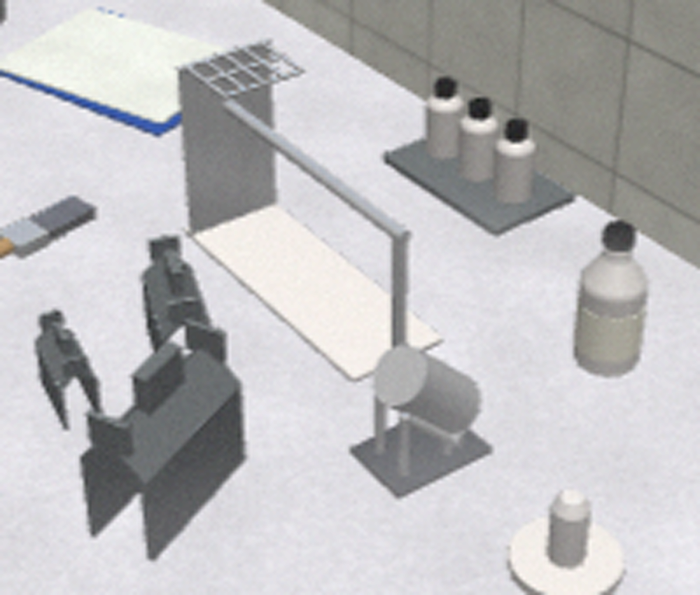

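Crop 1 shows A's rib at (187,155) with flanges at both ends; B is smaller and C larger. A is the guard: 110 x 50 footprint and top at 116-117, as described, against 150 x 67 x 154 for C and about 86 high for B. Crop 2 shows the rack with its bar end at (405,235), the beaker on its rest with its mouth away from the robot, and the peg at (570,540). Next are precise fits from both views.

```bash
cat > fit.py <<'E'
from m import *
def sel(C,x,y,z):
    a=C.reshape(-1,3);return a[(a[:,0]>x[0])&(a[:,0]<x[1])&(a[:,1]>y[0])&(a[:,1]<y[1])&(a[:,2]>z[0])&(a[:,2]<z[1])]
for n,C in (('top',P),('side',Q)):
    print(n,'bench z',np.nanmedian(sel(C,(450,520),(-150,-50),(-20,20))[:,2]))
    a=sel(C,(420,500),(90,200),(110.5,125)); r=cv2.minAreaRect(a[:,:2].astype(np.float32));print(' rib',len(a),a.mean(0).round(1),r)
    a=sel(C,(420,500),(80,210),(64,110));r=cv2.minAreaRect(a[:,:2].astype(np.float32));print(' guard',r)
    a=sel(C,(590,660),(0,225),(146,165));l=cv2.fitLine(a[:,:2].astype(np.float32),cv2.DIST_HUBER,0,.01,.01).ravel()
    print(' bar',len(a),l,'x at y100',l[2]+(100-l[3])*l[0]/l[1],'ymin',np.percentile(a[:,1],[.5,1,3]),'ztop',np.percentile(a[:,2],[50,90,97]))
    a=sel(C,(560,700),(200,330),(200,220));print(' shelf+plate top',len(a),a.min(0),a.max(0),np.median(a,0))
    a=sel(C,(500,720),(-10,200),(4,14));r=cv2.minAreaRect(a[:,:2].astype(np.float32));print(' tray',r)
    a=sel(C,(530,600),(-320,-220),(8,17));r=cv2.minEnclosingCircle(a[:,:2].astype(np.float32));print(' pegfoot',r,np.median(a[:,2]))
    a=sel(C,(530,600),(-320,-220),(20,90));r=cv2.minEnclosingCircle(a[:,:2].astype(np.float32));print(' pegpost',r,a[:,2].max())
    a=sel(C,(480,680),(-150,-60),(4,14));r=cv2.minAreaRect(a[:,:2].astype(np.float32));print(' restfoot',r,np.median(a[:,2]))
    a=sel(C,(480,680),(-145,-30),(45,150))
    # beaker: cylinder fit axis 45deg heading th, r=28
    from scipy.optimize import least_squares
    a=a[(a[:,1]<-45)]
    def f(p):
        ax=np.array([np.cos(p[2])*np.cos(p[3]),np.sin(p[2])*np.cos(p[3]),-np.sin(p[3])]);c=np.array([p[0],p[1],72.])
        d=a-c;s=d@ax;rad=np.linalg.norm(d-np.outer(s,ax),axis=1)
        return np.maximum(abs(rad-28),0)*(np.abs(s)<43)+0*s
    def f2(p):
        ax=np.array([np.cos(p[2])*np.cos(p[3]),np.sin(p[2])*np.cos(p[3]),-np.sin(p[3])]);c=np.array([p[0],p[1],p[4]])
        d=a-c;s=d@ax;rad=np.linalg.norm(d-np.outer(s,ax),axis=1)
        return np.maximum(rad-28,abs(s)-45)
    r=least_squares(f2,[a[:,0].mean(),a[:,1].mean(),0,.78,72],loss='soft_l1',f_scale=2);print(' beaker',len(a),r.x.round(3),np.median(abs(r.fun)), a.min(0),a.max(0))
E
python3 fit.py
```

```text
top bench z -0.3654090342536165
 rib 66 [459.5 147.2 114.8] ((459.3073425292969, 147.50430297851562), (38.79832458496094, 11.724302291870117), 69.97581481933594)
 guard ((459.609619140625, 147.7259979248047), (110.08118438720703, 49.79079055786133), 69.06491088867188)
 bar 493 [2.3734801e-02 9.9971831e-01 6.2504633e+02 1.1775291e+02] x at y100 624.6248 ymin [ 9.06850914  9.16709308 14.34810828] ztop [154.08378403 157.35941978 158.78189933]
 shelf+plate top 551 [576.01095819 235.90739767 200.2614806 ] [684.87739742 318.60580435 214.34151296] [629.46720796 278.45050108 208.34647824]
 tray ((606.8770751953125, 96.9332275390625), (207.00164794921875, 214.06983947753906), 88.59147644042969)
 pegfoot ((565.5368041992188, -280.3298034667969), 47.58671569824219) 11.318465194575992
 pegpost ((566.35546875, -280.0968322753906), 15.74709415435791) 79.60835067078165
 restfoot ((579.9931030273438, -102.6627197265625), (87.39910125732422, 196.08897399902344), 87.63066864013672) 6.862625626342151
 beaker 617 [ 5.63334e+02 -1.01682e+02 -2.60000e-02  7.85000e-01  7.00910e+01] 0.7860544033486825 [ 514
[... 563 characters left out ...]
.11232714 200.10803122] [684.38054709 320.9048491  212.3995435 ] [626.86609212 276.7636576  207.64176174]
 tray ((619.1802368164062, 106.25431823730469), (197.64256286621094, 209.64312744140625), 83.5860824584961)
 pegfoot ((566.8711547851562, -281.8182373046875), 48.324893951416016) 11.646659537705432
 pegpost ((564.4337158203125, -284.919921875), 16.069026947021484) 81.54298367160254
 restfoot ((582.8726806640625, -107.20542907714844), (77.50182342529297, 158.2916717529297), 87.0570068359375) 7.237366531208636
 beaker 558 [ 5.63232e+02 -1.03208e+02 -1.80000e-02  7.49000e-01  6.94110e+01] 1.4552745010715356 [ 514.7859994  -134.61682417   45.0728887 ] [613.17600798 -74.54952228 122.34633757]
```

```bash
python3 -m creep '{"translation":[[2.4,-5.2,1],[4.9,-10.4,2],[7.4,-15.7,3],[9.8,-20.9,4],[12.3,-26.2,4],[14.7,-31.4,4],[17.2,-36.7,4],[19.6,-41.9,4]],"delta_rot":[[0,0,-10],[0,0,-20],[0,0,-30],[0,0,-40],[0,0,-50],[0,0,-60],[0,0,-70],[0,0,-80]],"hand":[5,5,5,5,5,5,5,5]}'; python3 -m creep '{"translation":[[0,0,-2],[0,0,-4],[0,0,-4]],"delta_rot":[[0,0,-5.8],[0,0,-5.8],[0,0,-5.8]],"hand":[5,5,5]}'; python3 -c "
from h import *
s=read_state();print(s);print(R.from_quat(s['ee_rot']).as_matrix().round(3))"
```

```text
clock: 1.1
position: [459.5, 146.0, 235.4]
ee_rot: [-0.607, 0.795, 0.0, -0.0]
contact_force: [0.3, 0.3, -0.9]
gripper_width: 49.7
grasp_force: 0.0
clock: 1.48
position: [458.1, 146.9, 193.9]
ee_rot: [-0.568, 0.823, 0.0, -0.002]
contact_force: [0.0, -0.1, -0.5]
gripper_width: 49.9
grasp_force: 0.0
{'clock': 1.475, 'joints': array([ 6.48517032e-01,  1.41887620e-01, -3.31605300e-01, -5.07739799e-04,
       -1.10163426e+00, -1.01048145e+00]), 'joint_vel': array([ 0.00996432, -0.02038952,  0.04850869,  0.02166378, -0.01082807,
        0.00199118]), 'joint_efforts': array([-1.83368898e-01, -2.52310914e+01,  1.75503159e+01,  3.86058077e+00,
        6.19582529e-02, -2.93390578e-03]), 'position': array([458.09554182, 146.85823303, 193.91434702]), 'ee_rot': array([-5.68185399e-01,  8.22897692e-01,  1.30502871e-04, -2.17329400e-03]), 'contact_force': array([ 2.73297844e-04, -1.34486105e-01, -5.42112826e-01]), 'wrist_torque': array([-0.00644696,  0.00317675, -0.05293583]), 'grasp_force': 0.0, 'gripper_width': 49.94834154034749}
[[-0.354 -0.935 -0.004]
 [-0.935  0.354 -0.002]
 [ 0.003  0.003 -1.   ]]
```

```bash
python3 -m creep '{"translation":[[0.1,0,-4],[0.1,0,-7],[0.1,0,-9],[0.1,0,-10.2],[0.1,0,-10.2],[0.1,0,-10.2]],"delta_rot":[[0,0,0],[0,0,0],[0,0,0],[0,0,0],[0,0,0],[0,0,0]],"hand":[5,5,5,5,5,5]}'; python3 -m creep '{"translation":[[0,0,0],[0,0,0],[0,0,0],[0,0,0],[0,0,0],[0,0,0]],"delta_rot":[[0,0,0],[0,0,0],[0,0,0],[0,0,0],[0,0,0],[0,0,0]],"hand":[0,0,0,0,0,0]}'
```

```text
clock: 2.22
position: [461.0, 148.4, 94.5]
ee_rot: [-0.569, 0.823, -0.0, 0.001]
contact_force: [-0.8, -0.2, -0.0]
gripper_width: 50.2
grasp_force: 0.0
clock: 2.98
position: [460.2, 147.8, 93.5]
ee_rot: [-0.568, 0.823, -0.0, -0.0]
contact_force: [-0.3, -1.1, -0.1]
gripper_width: 0.2
grasp_force: 0.0
```

Run:
```python
from h import *
o=[]
for n in ['top','side']:
    im,d=get_image(n);np.savez(f'pics/{n}1.npz',im=im,d=d)
    u,v=proj(n,[460,147,100]).astype(int); print(n,u,v)
    c=im[v-50:v+50,u-65:u+65,::-1];o.append(cv2.resize(c,None,fx=3,fy=3,interpolation=cv2.INTER_CUBIC))
cv2.imwrite('pics/miss.png',cv2.convertScaleAbs(np.hstack(o),alpha=1.8))
```

```text
top 227 250
side 234 207
```

View pics/miss.png

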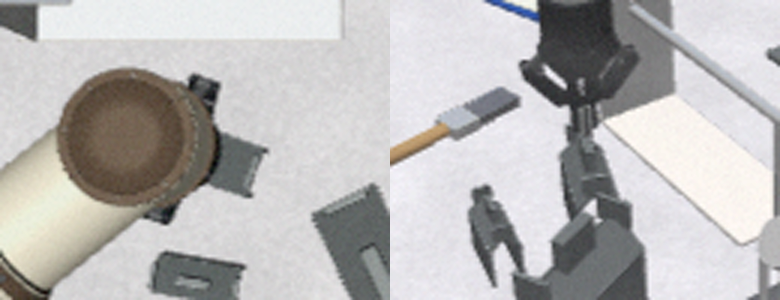

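The picture shows the fingers closed behind the guard's rib (right panel about (580,110)). That suggests a frame offset, so I'll check the gripper's position in the depth data.

Run:
```python
from h import *
for n in ['side','top']:
    z0=np.load(f'pics/{n}0.npz');z1=np.load(f'pics/{n}1.npz')
    P=cloud(n,z1['d']);P0=cloud(n,z0['d'])
    m=(np.nan_to_num(z0['d'])-z1['d']>15)&(z1['d']>0)&(P[...,2]<330)
    a=P[m]
    for lo in range(80,330,20):
        b=a[(a[:,2]>lo)&(a[:,2]<lo+20)]
        if len(b)>3: print(n,lo,len(b),b.mean(0).round(),b.min(0).round(),b.max(0).round())
    a=P[(abs(P[...,0]-460)<70)&(abs(P[...,1]-147)<70)&(P[...,2]>60)&~m]
    print(n,'guard',cv2.minAreaRect(a[:,:2].astype(np.float32)), np.percentile(a[:,2],99))
```

```text
side 80 166 [1423. 1537.   90.] [ 178. -310.   80.] [1590. 2315.  100.]
side 100 190 [1230. 1359.  111.] [  23. -308.  100.] [1592. 2313.  120.]
side 120 245 [884. 935. 131.] [ -10. -295.  120.] [1590. 2317.  140.]
side 140 364 [651. 626. 150.] [ -16. -281.  140.] [1591. 2308.  160.]
side 160 419 [611. 568. 171.] [ -20. -315.  160.] [1590. 2316.  180.]
side 180 536 [571. 515. 190.] [ -12. -162.  180.] [1595. 2309.  200.]
side 200 572 [523. 450. 211.] [ -68. -261.  200.] [1589. 2311.  220.]
side 220 523 [556. 549. 229.] [ -68. -185.  220.] [1592. 2314.  240.]
side 240 390 [677. 761. 250.] [ -66. -149.  240.] [1593. 2314.  260.]
side 260 471 [594. 610. 270.] [ -65. -158.  260.] [1593. 2306.  280.]
side 280 517 [592. 640. 290.] [ -64. -218.  280.] [1593. 2307.  300.]
side 300 472 [516. 537. 309.] [-63. -44. 300.] [1595. 2310.  320.]
side 320 246 [457. 553. 325.] [-62.  64. 320.] [1587. 2307.  330.]
side guard ((446.51141357421875, 151.38800048828125), (111.92568969726562, 131.858642578125), 0.8959986567497253) 488.62942825898193
top 120 4 [ 56. -67. 137.] [ 42. -81. 131.] [ 82. -38. 140.]
top 140 14 [ 53. -74. 151.] [ 37. -86. 141.] [ 78. -49. 159.]
top 160 13 [ 51. -75. 170.] [ 42. -83. 160.] [ 61. -68. 180.]
top 180 34 [118. -40. 192.] [ 45. -79. 181.] [499. 151. 199.]
top 200 73 [422. 113. 214.] [ 53. -66. 200.] [520. 177. 220.]
top 220 69 [465. 144. 223.] [400. 115. 220.] [518. 174. 234.]
top 260 19 [450. 115. 272.] [428. 110. 264.] [473. 128. 278.]
top 280 5 [450. 113. 286.] [439. 112. 283.] [471. 117. 289.]
top 320 9 [453. 110. 325.] [434. 108. 321.] [465. 117. 327.]
top guard ((447.95550537109375, 160.63980102539062), (96.18202209472656, 145.02581787109375), 22.345409393310547) 489.9801359913291
```

Run:
```python
from h import *
for n in ['side','top']:
  for k in (0,1):
    P=cloud(n,np.load(f'pics/{n}{k}.npz')['d']);a=P[(abs(P[...,0]-460)<75)&(abs(P[...,1]-147)<75)]
    for lo in range(60,300,10):
        b=a[(a[:,2]>lo)&(a[:,2]<lo+10)]
        if len(b)>3: print(n,k,lo,len(b),np.median(b,0).round(),b.min(0).round(),b.max(0).round())
```

```text
side 0 60 56 [444. 141.  67.] [416.  97.  60.] [495. 200.  70.]
side 0 70 88 [454. 152.  75.] [423.  94.  70.] [498. 204.  80.]
side 0 80 66 [454. 144.  83.] [427.  87.  80.] [490. 199.  90.]
side 0 90 59 [454. 129.  95.] [427.  89.  90.] [493. 203. 100.]
side 0 100 53 [452. 125. 105.] [429.  87. 100.] [491. 206. 109.]
side 0 110 33 [458. 143. 115.] [448. 125. 111.] [474. 166. 118.]
side 1 60 51 [448. 145.  68.] [416.  97.  60.] [501. 208.  70.]
side 1 70 99 [451. 147.  75.] [420.  96.  70.] [497. 205.  80.]
side 1 80 62 [455. 144.  85.] [428.  90.  80.] [491. 201.  90.]
side 1 90 46 [451. 113.  95.] [427.  86.  90.] [477. 199. 100.]
side 1 100 37 [448. 101. 105.] [427.  87. 100.] [470. 198. 109.]
side 1 110 28 [458. 140. 114.] [446.  88. 110.] [469. 160. 118.]
side 1 130 11 [455. 137. 136.] [446. 132. 133.] [468. 143. 139.]
side 1 140 26 [457. 138. 145.] [445. 131. 140.] [470. 156. 150.]
side 1 150 22 [455. 138. 155.] [445. 131. 151.] [470. 156. 160.]
side 1 160 23 [456. 139. 165.] [445. 133. 160.] [470. 155. 169.]
side 1 170 48 [455. 138. 176.] [426. 125. 170.] [485. 166. 180.]
sid
[... 1220 characters left out ...]
0.]
top 1 70 94 [457. 115.  74.] [419.  88.  70.] [474. 141.  80.]
top 1 80 82 [446. 115.  85.] [427.  93.  80.] [463. 135.  90.]
top 1 90 9 [443. 104.  92.] [440.  92.  90.] [451. 128. 100.]
top 1 100 21 [440. 100. 105.] [427.  92. 100.] [453. 106. 109.]
top 1 190 4 [490. 124. 197.] [416. 120. 192.] [499. 151. 198.]
top 1 200 10 [493. 124. 205.] [414. 119. 202.] [501. 152. 209.]
top 1 210 54 [501. 137. 218.] [400. 115. 210.] [520. 177. 220.]
top 1 220 68 [505. 134. 223.] [400. 115. 220.] [518. 174. 229.]
top 1 260 6 [441. 115. 265.] [428. 111. 264.] [469. 128. 270.]
top 1 270 13 [455. 111. 274.] [430. 110. 272.] [473. 125. 278.]
top 1 280 5 [448. 112. 286.] [439. 112. 283.] [471. 117. 289.]
```

The depth shows the closed fingertips at z≈132 while the state reads TCP 93.5, and the guard is untouched. So the true fingertips stand about 39 mm behind the reported TCP. I'll open and go 39 mm lower.

```bash
python3 -m creep '{"translation":[[0,0,0],[0,0,0],[0,0,-1],[0,0,-2],[0,0,-3],[0,0,-3.8],[0,0,-3.8],[0,0,-3.8]],"delta_rot":[[0,0,0],[0,0,0],[0,0,0],[0,0,0],[0,0,0],[0,0,0],[0,0,0],[0,0,0]],"hand":[5,5,5,5,5,5,5,5]}'; python3 -m creep '{"translation":[[0,0,0],[0,0,0],[0,0,0],[0,0,0],[0,0,0],[0,0,0]],"delta_rot":[[0,0,0],[0,0,0],[0,0,0],[0,0,0],[0,0,0],[0,0,0]],"hand":[0,0,0,0,0,0]}'
```

```text
clock: 4.08
position: [460.5, 148.0, 55.7]
ee_rot: [-0.569, 0.823, -0.0, 0.0]
contact_force: [-0.5, -0.2, 0.2]
gripper_width: 49.6
grasp_force: 0.0
clock: 4.82
position: [460.7, 148.1, 56.0]
ee_rot: [-0.569, 0.823, -0.0, 0.001]
contact_force: [-0.3, -0.4, 4.9]
gripper_width: 11.1
grasp_force: 60.0
```

```bash
python3 -m creep '{"translation":[[0,0,2],[0,0,6],[0,0,11],[0,0,16],[0,0,19],[0,0,19]],"delta_rot":[[0,0,0],[0,0,0],[0,0,0],[0,0,0],[0,0,0],[0,0,0]],"hand":[0,0,0,0,0,0]}'; python3 -m creep '{"translation":[[2,-0.5,0],[5,-1.4,0],[9,-2.5,0],[13,-3.6,0],[15.5,-4.3,0],[16.5,-4.6,0],[16.5,-4.6,0],[16.5,-4.6,0]],"delta_rot":[[0,0,2],[0,0,6],[0,0,11],[0,0,15],[0,0,18],[0,0,19.4],[0,0,19.4],[0,0,19.4]],"hand":[0,0,0,0,0,0,0,0]}'
python3 - <<'E'
from h import *
print(read_state()['position'],read_state()['joints'])
for n in ['top','side']:
    im,d=get_image(n);np.savez(f'pics/{n}2.npz',im=im,d=d);P=cloud(n,d)
    a=P[(abs(P[...,0]-625)<60)&(P[...,1]>20)&(P[...,1]<180)&(P[...,2]>165)&(P[...,2]<290)]
    print(n,len(a),a.min(0),a.max(0),cv2.minAreaRect(a[:,:2].astype(np.float32)))
    for lo in range(160,300,10):
        b=a[(a[:,2]>lo)&(a[:,2]<lo+10)]
        if len(b)>3: print(lo,len(b),np.median(b,0).round(),b.min(0).round(),b.max(0).round())
E
```

```text
clock: 5.58
position: [460.7, 148.4, 246.7]
ee_rot: [-0.568, 0.823, 0.0, 0.002]
contact_force: [-0.0, -0.9, -2.0]
gripper_width: 10.7
grasp_force: 59.3
clock: 6.58
position: [624.2, 102.1, 245.2]
ee_rot: [-0.699, 0.715, 0.0, -0.0]
contact_force: [0.1, -0.9, -1.7]
gripper_width: 10.8
grasp_force: 59.2
[624.15382646 102.13243688 245.18543961] [ 4.17392893e-01  3.70810756e-01  1.11020854e-01 -4.51819414e-04
 -1.31208343e+00 -4.40035464e-01]
top 624 [596.91435724  46.41720967 186.95734116] [645.39339784 157.42323957 289.23959713] ((621.9495849609375, 101.98762512207031), (110.1756820678711, 48.24672317504883), 88.8106918334961)
180 13 [598.  81. 188.] [597.  51. 187.] [600. 157. 190.]
190 19 [598.  89. 192.] [597.  47. 190.] [643. 154. 195.]
200 34 [598.  81. 206.] [597.  46. 201.] [645. 155. 210.]
210 8 [598.  79. 218.] [597.  50. 217.] [600. 138. 220.]
220 22 [598.  90. 221.] [597.  55. 220.] [600. 155. 224.]
230 32 [598.  87. 236.] [597.  49. 233.] [600. 156. 238.]
240 21 [598.  89. 249.] [597.  49. 244.] [600. 152. 250.]
250 103 [601.  84. 257.] [597.  47. 250.] [645. 157. 260.]
260 
[... 299 characters left out ...]
), (117.19468688964844, 53.68088912963867), 89.5167465209961)
180 5 [600.  71. 189.] [598.  50. 185.] [648. 122. 190.]
190 80 [600.  80. 195.] [596.  45. 190.] [647. 154. 200.]
200 88 [601.  89. 205.] [595.  43. 200.] [648. 153. 210.]
210 80 [600.  79. 216.] [596.  44. 210.] [648. 157. 220.]
220 81 [600.  84. 225.] [595.  44. 220.] [647. 158. 230.]
230 76 [600.  78. 235.] [594.  45. 230.] [645. 158. 240.]
240 76 [600.  75. 245.] [595.  44. 240.] [647. 157. 250.]
250 93 [600.  98. 256.] [595.  44. 250.] [644. 151. 260.]
260 117 [609.  94. 265.] [598.  41. 260.] [638. 155. 270.]
270 100 [618.  99. 275.] [606.  41. 270.] [638. 157. 280.]
280 74 [619.  86. 285.] [605.  43. 280.] [644. 158. 290.]
```

```bash
python3 -m creep '{"translation":[[0.3,0,-1],[0.3,0,-4],[0.3,0,-7],[0.3,0,-9.5],[0.3,0,-10.8],[0.3,0,-11.2],[0.3,0,-11.2]],"delta_rot":[[0,0,0],[0,0,0],[0,0,0],[0,0,0],[0,0,0],[0,0,0],[0,0,0]],"hand":[0,0,0,0,0,0,0]}'
```

```text
clock: 7.55
position: [628.7, 102.0, 134.2]
ee_rot: [-0.699, 0.715, -0.0, 0.001]
contact_force: [-0.6, -0.2, -1.6]
gripper_width: 10.9
grasp_force: 59.2
```

```bash
python3 -m creep '{"translation":[[0,0,-0.2],[-0.1,0,-0.3],[-0.1,0,-0.3]],"delta_rot":[[0,0,0],[0,0,0],[0,0,0]],"hand":[0,0,0]}'; python3 -m creep '{"translation":[[0,0,0],[0,0,0],[0,0,0],[0,0,0],[0,0,4],[0,0,9],[0,0,9]],"delta_rot":[[0,0,0],[0,0,0],[0,0,0],[0,0,0],[0,0,0],[0,0,0],[0,0,0]],"hand":[4,4,4,4,4,4,4]}'
python3 - <<'E'
from h import *
for n in ['top','side']:
    im,d=get_image(n);np.savez(f'pics/{n}3.npz',im=im,d=d);P=cloud(n,d)
    a=P[(abs(P[...,0]-625)<45)&(P[...,1]>0)&(P[...,1]<220)&(P[...,2]>70)&(P[...,2]<196)]
    for lo in range(70,200,10):
        b=a[(a[:,2]>lo)&(a[:,2]<lo+10)]
        if len(b)>3: print(n,lo,len(b),np.median(b,0).round(),b.min(0).round(),b.max(0).round())
E
```

```text
clock: 7.92
position: [628.0, 102.0, 132.6]
ee_rot: [-0.699, 0.715, -0.001, 0.001]
contact_force: [-2.6, 0.3, 6.1]
gripper_width: 10.9
grasp_force: 60.2
clock: 8.8
position: [630.0, 102.4, 225.9]
ee_rot: [-0.699, 0.715, -0.003, 0.005]
contact_force: [0.3, 0.5, 0.1]
gripper_width: 39.9
grasp_force: 0.0
top 70 19 [600. 110.  79.] [598.   9.  72.] [618. 147.  80.]
top 80 25 [599.  76.  82.] [598.   9.  80.] [619. 155.  86.]
top 90 39 [600.  95.  97.] [598.  14.  93.] [643. 155. 100.]
top 100 9 [600.  59. 101.] [598.   9. 100.] [619. 150. 110.]
top 110 34 [600.  82. 114.] [598.  12. 111.] [643. 156. 119.]
top 120 16 [601.  81. 127.] [599.   9. 121.] [646. 157. 130.]
top 130 29 [600.  73. 134.] [598.  12. 130.] [650. 154. 140.]
top 140 186 [609.  81. 147.] [599.   9. 140.] [650. 217. 150.]
top 150 374 [623.  91. 155.] [605.   9. 150.] [642. 220. 160.]
top 160 101 [624.  82. 162.] [609.  46. 160.] [640. 213. 170.]
top 170 23 [622.  95. 177.] [610.  48. 171.] [641. 156. 180.]
top 180 61 [624.  89. 182.] [609.  47. 180.] [638. 156. 190.]
side 70 48 [604.  79.  77.] [598.   5.  70.] [649. 149.  80.]
side 80 69 [602.  76.  85.] [596.   6.  80.] [647. 151.  90.]
side 90 83 [602.  82.  95.] [596.   4.  90.] [649. 149. 100.]
side 100 74 [602.  79. 106.] [597.   5. 100.] [648. 153. 110.]
side 110 73 [602.  75. 114.] [596.   2. 110.] [646. 151. 120.]
side 120 61 [601.  78. 125.] [596.   5. 120.] [631. 151. 130.]
side 130 61 [601.  81. 135.] [596.   5. 130.] [630. 155. 140.]
side 140 134 [607.  90. 146.] [597.   4. 140.] [644. 207. 150.]
side 150 170 [618.  91. 155.] [603.   2. 150.] [638. 219. 160.]
side 160 82 [621. 101. 164.] [608.  43. 160.] [642. 155. 170.]
side 170 74 [623.  92. 175.] [608.  41. 170.] [642. 156. 180.]
side 180 49 [623.  95. 184.] [609.  43. 180.] [641. 155. 190.]
side 190 11 [625.  88. 191.] [620.  82. 190.] [630. 119. 193.]
```

```bash
python3 -m creep '{"translation":[[-0.1,-2,0],[-0.3,-5,0],[-0.6,-8.2,0],[-0.6,-8.2,-2],[-0.6,-8.2,-5],[-0.6,-8.2,-8],[-0.6,-8.2,-10],[-0.6,-8.2,-10]],"delta_rot":[[0,0,0],[0,0,0],[0,0,0],[0,0,0],[0,0,0],[0,0,0],[0,0,0],[0,0,0]],"hand":[0,0,0,0,0,0,0,0]}'; python3 -m creep '{"translation":[[0,0.8,0],[0,1.6,0],[0,2.4,0],[0,3.2,0],[0,4,0]],"delta_rot":[[0,0,0],[0,0,0],[0,0,0],[0,0,0],[0,0,0]],"hand":[0,0,0,0,0]}'
python3 - <<'E'
from h import *
print(read_state()['position'])
for n in ['top','side']:
    im,d=get_image(n);np.savez(f'pics/{n}4.npz',im=im,d=d);P=cloud(n,d)
    a=P[(abs(P[...,0]-625)<45)&(P[...,1]>0)&(P[...,1]<230)&(P[...,2]>70)&(P[...,2]<260)]
    for lo in range(120,260,10):
        b=a[(a[:,2]>lo)&(a[:,2]<lo+10)]
        if len(b)>3: print(n,lo,len(b),np.median(b,0).round(),b.min(0).round(),b.max(0).round())
im=np.load('pics/side4.npz')['im'];u,v=proj('side',[624,90,150]).astype(int);print(u,v)
cv2.imwrite('pics/push.png',cv2.convertScaleAbs(cv2.resize(im[v-75:v+75,u-100:u+100,::-1],None,fx=3.5,fy=3.5,interpolation=cv2.INTER_CUBIC),alpha=1.8))
E
```

```text
clock: 9.9
position: [619.6, 18.3, 121.1]
ee_rot: [-0.699, 0.715, 0.001, -0.002]
contact_force: [-4.7, -0.5, 9.6]
gripper_width: -0.1
grasp_force: 4.6
clock: 10.52
position: [621.4, 56.8, 121.2]
ee_rot: [-0.699, 0.715, -0.001, -0.001]
contact_force: [0.4, -6.4, 5.3]
gripper_width: 0.0
grasp_force: 3.7
[621.36517186  56.77966837 121.18544249]
top 120 35 [601. 125. 127.] [600.   9. 121.] [618. 176. 130.]
top 130 14 [601. 108. 136.] [600.  12. 130.] [616. 156. 140.]
top 140 125 [605. 118. 145.] [600.   9. 140.] [630. 166. 150.]
top 150 108 [616.  91. 154.] [605.   9. 150.] [630. 138. 160.]
top 160 7 [619. 103. 162.] [617.  98. 160.] [622. 114. 164.]
top 220 4 [585.  47. 227.] [583.  47. 225.] [589.  50. 229.]
top 230 4 [583.  65. 233.] [583.  52. 230.] [584.  69. 233.]
side 120 58 [603. 101. 124.] [597.   4. 120.] [628. 176. 130.]
side 130 60 [602. 105. 135.] [597.   5. 130.] [650. 174. 140.]
side 140 122 [607. 108. 145.] [598.   5. 140.] [647. 226. 150.]
side 150 167 [618. 108. 155.] [601.   2. 150.] [632. 228. 160.]
side 160 76 [621. 117. 163.] [607.  43. 160.] [634. 179. 170.]
side 170 54 [618.  69. 175.] [607.  43. 170.] [644. 181. 180.]
side 180 29 [620.  54. 185.] [606.  42. 180.] [640. 175. 189.]
side 190 26 [622.  49. 195.] [607.  42. 190.] [646. 106. 200.]
side 200 48 [614.  47. 206.] [589.  41. 200.] [661.  67. 210.]
side 210 48 [625.  47. 214.] [580.  40. 210.] [666.  69. 220.]
side 220 65 [624.  45. 225.] [581.  38. 220.] [668.  73. 230.]
side 230 51 [629.  44. 235.] [581.  35. 230.] [669.  61. 240.]
side 240 55 [623.  46. 245.] [581.  36. 240.] [670.  60. 250.]
side 250 62 [620.  46. 254.] [581.  35. 250.] [670.  55. 260.]
284 185
```

View pics/push.png

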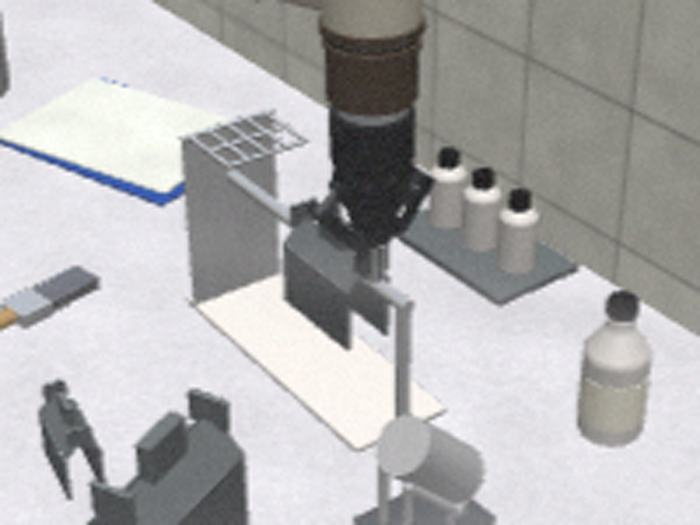

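The picture shows the fingers at (375,245) behind the guard's near flange and the guard astride the bar at (320,290), already moved about 22 mm. The tips graze the bar (Fz≈5 N), so I'll raise 5 mm and go on.

```bash
python3 -m creep '{"translation":[[0,-0.2,0.5],[0,1,0.6],[0.1,2.5,0.6],[0.1,4,0.6],[0.1,5.5,0.6],[0.2,7,0.6],[0.2,8.5,0.6],[0.2,10,0.6]],"delta_rot":[[0,0,0],[0,0,0],[0,0,0],[0,0,0],[0,0,0],[0,0,0],[0,0,0],[0,0,0]],"hand":[0,0,0,0,0,0,0,0]}';python3 -m creep '{"translation":[[0,0.8,0],[0,1.5,0],[0,2.1,0],[0,2.6,0],[0,2.6,0]],"delta_rot":[[0,0,0],[0,0,0],[0,0,0],[0,0,0],[0,0,0]],"hand":[0,0,0,0,0]}'
```

```text
clock: 11.62
position: [623.2, 160.9, 126.5]
ee_rot: [-0.699, 0.715, -0.0, 0.0]
contact_force: [0.3, -1.2, 0.1]
gripper_width: 0.1
grasp_force: 0.6
clock: 12.25
position: [623.4, 186.3, 126.6]
ee_rot: [-0.699, 0.715, 0.0, 0.0]
contact_force: [0.5, -0.1, -0.5]
gripper_width: 0.1
grasp_force: 0.0
```

```bash
python3 -m creep '{"translation":[[0,0.2,0],[0,0.4,0],[0,0.4,0]],"delta_rot":[[0,0,0],[0,0,0],[0,0,0]],"hand":[0,0,0]}';python3 -m creep '{"translation":[[0,0.2,0],[0,0.3,0],[0,0.3,0]],"delta_rot":[[0,0,0],[0,0,0],[0,0,0]],"hand":[0,0,0]}'
```

```text
clock: 12.62
position: [623.3, 189.8, 126.6]
ee_rot: [-0.699, 0.715, -0.0, 0.0]
contact_force: [-0.1, -1.6, -0.0]
gripper_width: -0.0
grasp_force: 0.6
clock: 13.0
position: [623.2, 191.1, 126.6]
ee_rot: [-0.699, 0.715, -0.001, -0.001]
contact_force: [0.8, -6.1, 0.9]
gripper_width: 0.0
grasp_force: 2.9
```

```bash
python3 -m creep '{"translation":[[0,0.3,0],[0,0.3,0],[0,0.3,0]],"delta_rot":[[0,0,0],[0,0,0],[0,0,0]],"hand":[0,0,0]}'; python3 -m creep '{"translation":[[0,-1,0],[0,-5,0],[0,-9,0],[0,-11,6],[-2,-13,10],[-5,-16,13],[-5,-16,13]],"delta_rot":[[0,0,0],[0,0,0],[0,0,0],[0,0,0],[0,0,0],[0,0,0],[0,0,0]],"hand":[0,0,0,0,0,0,0]}'
python3 - <<'E'
from h import *
s=read_state();print(s['position'],s['joints'])
for n in ['top','side']:
    im,d=get_image(n);np.savez(f'pics/{n}5.npz',im=im,d=d);P=cloud(n,d)
    a=P[(abs(P[...,0]-625)<32)&(P[...,1]>100)&(P[...,1]<340)&(P[...,2]>80)&(P[...,2]<199)]
    for lo in list(range(80,199,10)):
        b=a[(a[:,2]>lo)&(a[:,2]<lo+10)]
        if len(b)>3: print(n,lo,len(b),np.median(b,0).round(),b.min(0).round(),b.max(0).round())
E
```

```text
clock: 13.38
position: [623.0, 191.0, 126.7]
ee_rot: [-0.698, 0.716, -0.002, -0.003]
contact_force: [2.3, -13.5, 1.2]
gripper_width: -0.2
grasp_force: 6.5
clock: 14.25
position: [573.5, 35.3, 260.7]
ee_rot: [-0.699, 0.715, -0.002, 0.004]
contact_force: [0.7, 1.3, -0.1]
gripper_width: -0.1
grasp_force: 0.0
[573.51839414  35.33787846 260.70124123] [ 3.43236570e-01  2.55457659e-01 -1.56226980e-02 -2.08019140e-04
 -1.29124119e+00 -3.67063627e-01]
top 160 4 [652. 312. 164.] [649. 311. 161.] [656. 313. 169.]
top 170 5 [650. 312. 176.] [645. 310. 170.] [656. 312. 178.]
top 180 7 [650. 311. 188.] [642. 311. 180.] [655. 312. 190.]
top 190 5 [646. 312. 196.] [639. 312. 196.] [651. 312. 197.]
side 80 72 [607. 248.  84.] [595. 198.  80.] [655. 316.  90.]
side 90 72 [607. 239.  94.] [593. 200.  90.] [654. 315. 100.]
side 100 66 [606. 245. 105.] [595. 198. 100.] [653. 313. 110.]
side 110 63 [606. 255. 115.] [596. 198. 110.] [651. 316. 120.]
side 120 49 [605. 255. 126.] [594. 196. 120.] [610. 316. 130.]
side 130 51 [606. 267. 136.] [594. 198. 130.] [650. 314. 140.]
side 140 114 [611. 240. 146.] [597. 101. 140.] [651. 318. 150.]
side 150 164 [621. 213. 155.] [595. 100. 150.] [641. 315. 160.]
side 160 74 [623. 257. 164.] [596. 195. 160.] [642. 316. 170.]
side 170 71 [626. 249. 175.] [595. 194. 170.] [655. 315. 180.]
side 180 45 [623. 265. 183.] [595. 202. 180.] [645. 315. 190.]
side 190 27 [630. 310. 193.] [595. 238. 190.] [654. 319. 198.]
```

```bash
python3 -m creep '{"translation":[[-0.5,-2,0],[-1,-4,0],[-2,-6,0],[-2.7,-8,0],[-2.7,-10,0],[-2.7,-12,0],[-2.7,-13.7,0],[-2.7,-13.7,0]],"delta_rot":[[0,0,-10],[0,0,-20],[0,0,-30],[0,0,-40],[0,0,-50],[0,0,-60],[0,0,-70],[0,0,-80]],"hand":[8.5,8.5,8.5,8.5,8.5,8.5,8.5,8.5]}'; python3 -m creep '{"translation":[[0,0,0],[0,0,0]],"delta_rot":[[0,0,-10],[0,0,-10]],"hand":[8.5,8.5]}';python3 -m creep '{"translation":[[0,0,0],[0,0,-1],[0,0,-3],[0,0,-5],[0,0,-7],[0,0,-7]],"delta_rot":[[0,-9,0],[0,-18,0],[0,-27,0],[-1,-36,0],[-1,-45,0],[-1,-45,0]],"hand":[8.5,8.5,8.5,8.5,8.5,8.5]}'
cat > chk.py <<'E'
from h import *
import sys
k=sys.argv[1];s=read_state();M=R.from_quat(s['ee_rot']).as_matrix();print(s['clock'],s['position'],s['joints'].round(3));print(M.round(3))
for n in ['top','side']:
    im,d=get_image(n);np.savez(f'pics/{n}{k}.npz',im=im,d=d)
    P=cloud(n,d);L=((P-s['position'])@M)  # tool frame
    m=(abs(L[...,0])<40)&(abs(L[...,1])<75)&(L[...,2]>-150)&(L[...,2]<10)&(P[...,2]>130)
    a=L[m]
    for lo in range(-150,10,10):
        b=a[(a[:,2]>lo)&(a[:,2]<=lo+10)]
        if len(b)>2: print(n,lo,len(b),np.median(b,0).round(),b.min(0).round(),b.max(0).round())
E
python3 chk.py 6
```

```text
clock: 15.35
position: [546.5, -101.1, 254.2]
ee_rot: [-0.073, 0.997, 0.0, -0.002]
contact_force: [-0.1, 0.4, -0.4]
gripper_width: 84.8
grasp_force: 0.0
clock: 15.6
position: [546.5, -100.4, 254.6]
ee_rot: [0.01, 1.0, 0.0, -0.002]
contact_force: [-0.1, -0.4, 0.8]
gripper_width: 85.0
grasp_force: 0.0
clock: 16.35
position: [478.3, -78.2, 242.7]
ee_rot: [0.018, 0.941, -0.026, 0.335]
contact_force: [0.7, -1.0, 2.0]
gripper_width: 84.9
grasp_force: 0.0
16.35 [478.28417416 -78.1814757  242.69290451] [ 0.131 -0.233 -1.028  0.958 -0.177 -2.64 ]
[[-0.774  0.052  0.631]
 [ 0.017  0.998 -0.062]
 [-0.633 -0.037 -0.774]]
top -150 218 [  -8.   17. -146.] [ -19.  -69. -150.] [  14.   69. -140.]
top -140 181 [ -11.    2. -136.] [ -20.  -69. -140.] [   5.   69. -130.]
top -130 120 [ -12.    1. -125.] [ -19.  -71. -130.] [  -7.   70. -120.]
top -120 194 [ -10.    7. -115.] [ -18.  -71. -120.] [  18.   72. -110.]
top -110 157 [  -8.   -6. -103.] [ -16.  -73. -110.] [  14.   72. -100.]
top -100 112 [ -8.  43. -98.] [ -15.  -71. -100.] [ 13.  72. -90.]
top -90 31 [ -9.  44. -84.] [-12. -56. -89.] [ -2.  62. -80.]
top -80 30 [ -9. -42. -76.] [-12. -56. -80.] [ -5.  55. -70.]
top -70 38 [ -7. -42. -65.] [-12. -55. -70.] [ 10.  55. -60.]
top -60 29 [ -8. -42. -56.] [-12. -56. -60.] [  2.  55. -50.]
side -150 78 [  12.  -44. -144.] [  -8.  -70. -150.] [  31.  -10. -140.]
side -140 57 [  12.  -67. -135.] [  -7.  -73. -140.] [  30.  -17. -130.]
side -130 51 [  12.  -69. -126.] [  -5.  -74. -130.] [  28.  -20. -120.]
side -120 26 [  18.  -44. -116.] [  -5.  -75. -120.] [  27.   21. -110.]
side -110 49 [  12.  -70. -104.] [  -2.  -75. -110.] [  25.  -39. -100.]
side -100 9 [ 13. -71. -97.] [  -1.  -74. -100.] [ 20. -49. -96.]
side -80 19 [ 11. -55. -73.] [  2. -58. -79.] [ 22. -49. -70.]
side -70 24 [ 12. -56. -65.] [  1. -59. -70.] [ 21. -48. -60.]
side -60 11 [ 13. -50. -57.] [  2. -55. -58.] [ 22. -47. -52.]
```

The tilt was limited: j5 stands near its bound (-0.16) and j3 near -1.07. In the tool frame the open tips lie at z≈-52, which confirms the 39 mm offset along the tool axis. I'll fit simple kinematics to choose a feasible tilt.

```bash
cat > kin.py <<'E'
import numpy as np
from scipy.optimize import least_squares
from scipy.spatial.transform import Rotation as R
def fk(j,p):
    h,l2,l3,d,L,o=p
    e=j[2]-j[1]
    A=R.from_euler('z',j[0])
    w=np.array([l2*np.sin(j[1])+l3*np.cos(e)-o*np.sin(e),-d,h+l2*np.cos(j[1])+l3*np.sin(e)+o*np.cos(e)])
    T=A*R.from_euler('y',-e)*R.from_euler('x',j[3])*R.from_euler('y',-j[4])
    z=T.apply([1,0,0]); return A.apply(w)+L*z, z, T.apply([0,1,0])
D=[([1.3946,.38549,.00676,-.0004,-1.194,-.2586],[263.0,566.3,194.5]),([.6485,.14189,-.3316,-.0005,-1.1016,-1.01],[458.1,146.9,193.9]),
([.41739,.37081,.11102,-.0005,-1.31208,-.44],[624.15,102.13,245.19]),([.34324,.25546,-.01562,0,-1.29124,-.367],[573.5,35.3,260.7]),([.131,-.233,-1.028,.958,-.177,-2.64],[478.3,-78.2,242.7])]
def res(p):return np.concatenate([fk(j,p)[0]-x for j,x in D])
f=least_squares(res,[300,500,500,150,300,0]);P=f.x
if __name__=='__main__':
    print(P.round(1),f.fun.round(1),fk(D[4][0],P)[1:])
    lo=np.array([-3.14,-1.21,-1.07,-3.16,-2.99]);hi=np.array([3.14,2.06,1.41,2.05,-.16])
    h=-.022
    def ik(x,t,s=0):
        z=np.array([np.cos(t)*np.cos(h),np.cos(t)*np.sin(h),-np.sin(t)])
        r=least_squares(lambda j:np.r_[(fk(j,P)[0]-x)/100,fk(j,P)[1]-z],[0.1,.1,-.3,0,-.8],bounds=(lo,hi));return r.x.round(2),r.cost.round(5)
    bot=np.array([531.5,-101.7,103]);ax=np.array([np.cos(h),np.sin(h),-1])/2**.5
    for deg in (45,55,60,65,75):
        t=np.radians(deg);z=np.array([np.cos(t)*np.cos(h),np.cos(t)*np.sin(h),-np.sin(t)])
        g=bot+24*ax; tcp=g+z*(19+39+5)
        for b in (0,60): print(deg,b,(tcp-b*z).round(),ik(tcp-b*z,t), 'up60',ik(tcp-b*z+[0,0,60],t))
    for deg in (90,105,120):
        for zz in (0,100):
            t=np.radians(deg);z=np.array([np.cos(t)*np.cos(h),np.cos(t)*np.sin(h),-np.sin(t)])
            x=np.array([566,-281,102-24+zz])+z*63;print(deg,zz,x.round(),ik(x,t))
E
python3 kin.py
```

```text
[329.8 628.  406.8 171.3 544.2 -18.4] [ 12.1   0.5   5.5  -3.7 -17.8  11.5   8.   -9.5   3.4   2.4 -11.4   5.8
  -7.6  46.5 -26.2] (array([ 0.59294712,  0.22340704, -0.77362976]), array([0.50383717, 0.64651073, 0.57286297]))
45 0 [ 593. -103.   41.] (array([ 0.11,  0.44, -1.07, -3.15, -0.54]), np.float64(0.02144)) up60 (array([ 0.19,  0.26, -1.07, -2.94, -0.41]), np.float64(0.01147))
45 60 [ 551. -102.   84.] (array([ 0.12,  0.25, -1.07, -3.16, -0.33]), np.float64(0.02557)) up60 (array([ 0.23,  0.06, -1.07, -2.66, -0.21]), np.float64(0.01214))
55 0 [ 585. -103.   34.] (array([ 0.23,  0.41, -1.07, -2.89, -0.46]), np.float64(0.00202)) up60 (array([ 0.29,  0.24, -1.07, -2.64, -0.36]), np.float64(2e-05))
55 60 [ 550. -102.   84.] (array([ 0.26,  0.21, -1.07, -2.65, -0.28]), np.float64(0.00213)) up60 (array([ 0.35,  0.03, -1.06, -1.97, -0.23]), np.float64(0.0))
60 0 [ 580. -103.   31.] (array([ 0.25,  0.4 , -1.05, -2.79, -0.41]), np.float64(0.0)) up60 (array([ 0.25,  0.21, -0.96, -2.21, -0.17]), np.float64(0.0))
60 60 [ 550. -102.   83.] (array([ 0.29,  0.2 , -1.04, -2.4 , -0.23]), np.flo
[... 533 characters left out ...]
float64(0.0))
75 60 [ 549. -102.   83.] (array([ 0.18,  0.24, -0.67, -0.13, -0.41]), np.float64(0.0)) up60 (array([ 0.18,  0.14, -0.58, -0.09, -0.6 ]), np.float64(0.0))
90 0 [ 566. -281.   15.] (array([-0.19,  0.56, -0.23, -0.  , -0.78]), np.float64(0.0))
90 100 [ 566. -281.  115.] (array([-0.19,  0.45, -0.12, -0.  , -1.  ]), np.float64(0.0))
105 0 [ 550. -281.   17.] (array([-0.16,  0.72,  0.07, -0.04, -1.18]), np.float64(0.0))
105 100 [ 550. -281.  117.] (array([-0.16,  0.63,  0.17, -0.04, -1.38]), np.float64(0.0))
120 0 [ 535. -280.   23.] (array([-0.14,  0.91,  0.38, -0.06, -1.57]), np.float64(0.0))
120 100 [ 535. -280.  123.] (array([-0.14,  0.83,  0.48, -0.06, -1.74]), np.float64(0.0))
```

Plan: grip steeper, with the tool 75° below horizontal, so that j4 stays near 0. Seating then needs the tool tilted 30° back, which is within reach. First I'll back out of the limited pose.

```bash
python3 -m creep '{"translation":[[0,0,2],[0,0,3],[0,0,4],[0,0,4],[0,0,4],[0,0,4],[0,0,4],[0,0,4]],"delta_rot":[[0,10,0],[0,20,0],[0,30,0],[0,30,0],[0,30,0],[0,30,0],[0,30,0],[0,30,0]],"hand":[8.5,8.5,8.5,8.5,8.5,8.5,8.5,8.5]}'; python3 -c "
from h import *
s=read_state();print(s['position'],s['joints'].round(3));print(R.from_quat(s['ee_rot']).as_matrix().round(3))"
```

```text
clock: 17.45
position: [477.7, -80.1, 283.3]
ee_rot: [0.013, 0.996, -0.031, 0.081]
contact_force: [-0.4, -0.6, -0.2]
gripper_width: 85.0
grasp_force: 0.0
[477.73778696 -80.10337962 283.34153594] [ 0.242 -0.015 -0.33   0.111 -1.117 -1.88 ]
[[-0.987  0.03   0.16 ]
 [ 0.02   0.998 -0.063]
 [-0.162 -0.059 -0.985]]
```

```bash
cat > tgt.py <<'E'
from h import *
import sys
def tgt(deg,x,h=-.022):
    t=np.radians(deg);z=np.array([np.cos(t)*np.cos(h),np.cos(t)*np.sin(h),-np.sin(t)]);y=np.array([-np.sin(h),np.cos(h),0])
    M=np.c_[np.cross(y,z),y,z];s=read_state();C=R.from_quat(s['ee_rot'])
    print('pos',s['position'].round(1),'d cm',((np.array(x)-s['position'])/10).round(2),'rot',(R.from_matrix(M)*C.inv()).as_rotvec(degrees=True).round(1),'j',s['joints'].round(2),'z',z.round(3))
if __name__=='__main__': tgt(float(sys.argv[1]),[float(v) for v in sys.argv[2:5]])
E
python3 tgt.py 75 539 -101.5 122
```

```text
pos [477.7 -80.1 283.3] d cm [  6.13  -2.14 -16.13] rot [ 3.2 -5.8  0.6] j [ 0.24 -0.02 -0.33  0.11 -1.12 -1.88] z [ 0.259 -0.006 -0.966]
```

```bash
python3 -m creep '{"translation":[[1.5,-0.5,-4],[3,-1,-8],[4.5,-1.6,-12],[6.1,-2.1,-15],[6.1,-2.1,-16.1],[6.1,-2.1,-16.1]],"delta_rot":[[0.8,-1.5,0.2],[1.6,-3,0.3],[2.4,-4.5,0.5],[3.2,-5.8,0.6],[3.2,-5.8,0.6],[3.2,-5.8,0.6]],"hand":[8.5,8.5,8.5,8.5,8.5,8.5]}'; python3 tgt.py 75 565 -102.2 25
python3 - <<'E'
from h import *
for n in ['top','side']:
    im,d=get_image(n);np.savez(f'pics/{n}7.npz',im=im,d=d)
im=np.load('pics/side7.npz')['im'];u,v=proj('side',[550,-102,110]).astype(int)
cv2.imwrite('pics/pre.png',cv2.convertScaleAbs(cv2.resize(im[v-75:v+60,u-85:u+85,::-1],None,fx=4,fy=4,interpolation=cv2.INTER_CUBIC),alpha=1.8))
E
```

```text
clock: 18.2
position: [539.0, -101.0, 122.3]
ee_rot: [0.011, 0.991, -0.002, 0.13]
contact_force: [-0.3, 0.1, 0.7]
gripper_width: 84.8
grasp_force: 0.0
pos [ 539.  -101.   122.3] d cm [ 2.6  -0.12 -9.73] rot [ 0.1 -0.1  0.1] j [ 0.14  0.2  -0.52  0.08 -0.59 -1.79] z [ 0.259 -0.006 -0.966]
```

View pics/pre.png

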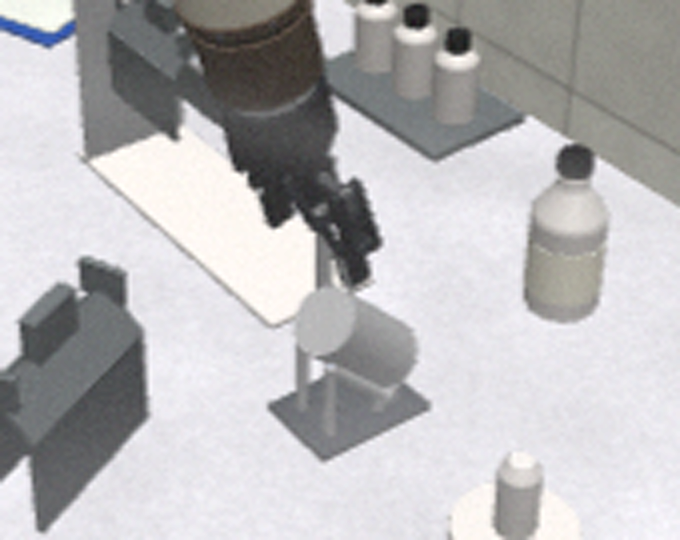

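The picture shows the guard home at left ((145,90)) and the open fingers at (355,265) just above the beaker at (350,335). I'll descend along the tool axis and grip.

```bash
python3 -m creep '{"translation":[[0.8,0,-3],[1.6,-0.1,-6],[2.2,-0.1,-8.2],[2.6,-0.1,-9.7],[2.6,-0.1,-9.7],[2.6,-0.1,-9.7]],"delta_rot":[[0,0,0],[0,0,0],[0,0,0],[0,0,0],[0,0,0],[0,0,0]],"hand":[8.5,8.5,8.5,8.5,8.5,8.5]}'; python3 -m creep '{"translation":[[0,0,0],[0,0,0],[0,0,0],[0,0,0],[0,0,0]],"delta_rot":[[0,0,0],[0,0,0],[0,0,0],[0,0,0],[0,0,0]],"hand":[4.5,4.5,4.5,4.5,4.5]}'
```

```text
clock: 19.05
position: [566.5, -101.7, 26.9]
ee_rot: [0.011, 0.991, -0.002, 0.132]
contact_force: [-0.7, -0.3, 0.0]
gripper_width: 85.2
grasp_force: 0.0
clock: 19.68
position: [566.0, -101.8, 26.8]
ee_rot: [0.011, 0.991, -0.002, 0.132]
contact_force: [-3.7, 1.6, 6.4]
gripper_width: 55.9
grasp_force: 62.4
```

```bash
python3 -m creep '{"translation":[[0,0,1],[0,0,4],[0,0,8],[0,0,13],[0,0,17],[0,0,19],[0,0,19]],"delta_rot":[[0,0,0],[0,0,0],[0,0,0],[0,0,0],[0,0,0],[0,0,0],[0,0,0]],"hand":[4.5,4.5,4.5,4.5,4.5,4.5,4.5]}'; python3 -m creep '{"translation":[[0,-2,0],[0,-5,0],[0,-9,0],[0,-13,0],[0,-16,0],[0,-18,0],[0,-18,0]],"delta_rot":[[0,8,0],[0,16,0],[0,24,0],[0,32,0],[0.5,40,0],[1,45,0],[1,45,0]],"hand":[4.5,4.5,4.5,4.5,4.5,4.5,4.5]}'
cat > bk.py <<'E'
from h import *
from scipy.optimize import least_squares
import sys
s=read_state();M=R.from_quat(s['ee_rot']).as_matrix();print(s['clock'],s['position'].round(1),s['joints'].round(2),s['gripper_width'],M.round(3).tolist())
g=s['position']-63*M[:,2];zc=g[2]-21
A=[]
for n in ['top','side']:
    im,d=get_image(n);np.savez(f'pics/{n}{sys.argv[1]}.npz',im=im,d=d);P=cloud(n,d).reshape(-1,3)
    a=P[(abs(P[:,0]-g[0])<45)&(abs(P[:,1]-g[1])<45)&(P[:,2]<g[2]+40)&(P[:,2]>max(g[2]-80,85 if g[2]>150 else 16))]
    L=(a-g)@M; a=a[~((abs(L[:,0])<17)&(abs(L[:,1])>27)&(L[:,2]<32))]; L=(a-g)@M;a=a[L[:,2]>-45]
    A.append(a);print(n,len(a),a.min(0).round(),a.max(0).round())
    lowz=a[a[:,2]<g[2]-30]; print('  low mean',lowz.mean(0).round(1),len(lowz))
def f2(p,a):
    ax=np.array([p[2],p[3],-1]);ax/=np.linalg.norm(ax);d=a-np.array([p[0],p[1],p[4]]);q=d@ax;rad=np.linalg.norm(d-np.outer(q,ax),axis=1)
    return np.maximum(rad-28,abs(q)-45)
for nm,a in (('top',A[0]),('side',A[1]),('both',np.vstack(A))):
    if len(a)<40: continue
    r=least_squares(f2,[g[0],g[1],0,0,zc],args=(a,),loss='soft_l1',f_scale=1.5)
    ax=np.array([r.x[2],r.x[3],-1]);ax/=np.linalg.norm(ax);c=r.x[[0,1,4]]
    print(nm,'centre',c.round(1),'tilt deg',np.degrees(r.x[2:4]).round(1),'bottom',(c-45*ax).round(1),'mouth',(c+45*ax).round(1),np.median(abs(r.fun)).round(2))
E
python3 bk.py 8
```

```text
clock: 20.55
position: [566.3, -101.9, 217.6]
ee_rot: [0.012, 0.991, -0.002, 0.133]
contact_force: [0.6, -0.6, -1.3]
gripper_width: 56.4
grasp_force: 63.8
clock: 21.42
position: [565.2, -282.8, 209.5]
ee_rot: [0.012, 0.965, 0.004, -0.263]
contact_force: [0.0, 0.8, -1.9]
gripper_width: 55.7
grasp_force: 63.9
21.425 [ 565.2 -282.8  209.5] [-0.17  0.69  0.43  0.07 -1.84 -1.43] 55.65148411786283 [[-0.862, 0.025, -0.507], [0.021, 1.0, 0.014], [0.507, 0.001, -0.862]]
top 541 [ 567. -310.  196.] [ 628. -256.  304.]
  low mean [ 575.5 -268.3  214. ] 64
side 726 [ 565. -326.  198.] [ 631. -257.  303.]
  low mean [ 579.4 -298.4  216.2] 215
top centre [ 595.6 -283.9  240.6] tilt deg [-0.5 -0.3] bottom [ 596.  -283.7  285.6] mouth [ 595.1 -284.1  195.6] 0.71
side centre [ 596.3 -283.4  243.7] tilt deg [-0.6 -0.3] bottom [ 596.7 -283.2  288.7] mouth [ 595.8 -283.6  198.7] 0.95
both centre [ 596.1 -283.4  241.8] tilt deg [-0.5  0.2] bottom [ 596.5 -283.6  286.8] mouth [ 595.8 -283.3  196.8] 1.08
```

```bash
python3 -m creep '{"translation":[[-1,0.1,-1],[-2,0.2,-4],[-2.9,0.3,-7],[-2.9,0.3,-9],[-2.9,0.3,-9],[-2.9,0.3,-9]],"delta_rot":[[0,0.3,0],[0,0.5,0],[0,0.5,0],[0,0.5,0],[0,0.5,0],[0,0.5,0]],"hand":[4.5,4.5,4.5,4.5,4.5,4.5]}'; python3 bk.py 9; python3 -c "
from h import *
im=np.load('pics/side9.npz')['im'];u,v=proj('side',[566,-281,90]).astype(int)
im2=np.load('pics/top9.npz')['im'];u2,v2=proj('top',[566,-281,90]).astype(int)
f=lambda i,u,v:cv2.resize(i[v-60:v+60,u-45:u+45,::-1],None,fx=4,fy=4,interpolation=cv2.INTER_CUBIC)
cv2.imwrite('pics/peg.png',cv2.convertScaleAbs(np.hstack([f(im,u,v),f(im2,u2,v2)]),alpha=1.8))"
```

```text
clock: 22.28
position: [537.2, -278.8, 127.0]
ee_rot: [0.011, 0.965, 0.002, -0.262]
contact_force: [-1.0, -0.4, -0.6]
gripper_width: 55.6
grasp_force: 63.9
22.275 [ 537.2 -278.8  127. ] [-0.17  0.69  0.22  0.08 -1.63 -1.44] 55.55684350150843 [[-0.863, 0.022, -0.505], [0.02, 1.0, 0.009], [0.505, -0.003, -0.863]]
top 421 [ 539. -306.  114.] [ 595. -252.  221.]
  low mean [ 545.1 -266.4  131.5] 40
side 660 [ 538. -311.  113.] [ 600. -253.  221.]
  low mean [ 551.3 -295.3  132.8] 200
top centre [ 567.6 -279.5  158. ] tilt deg [-0.3  0.3] bottom [ 567.8 -279.7  203. ] mouth [ 567.3 -279.3  113. ] 0.83
side centre [ 568.5 -280.4  159.3] tilt deg [-0.6 -0.4] bottom [ 568.9 -280.1  204.3] mouth [ 568.  -280.7  114.3] 1.05
both centre [ 568.1 -279.9  158.6] tilt deg [-0.4 -0.5] bottom [ 568.4 -279.5  203.6] mouth [ 567.8 -280.3  113.6] 1.04
```

View pics/peg.png

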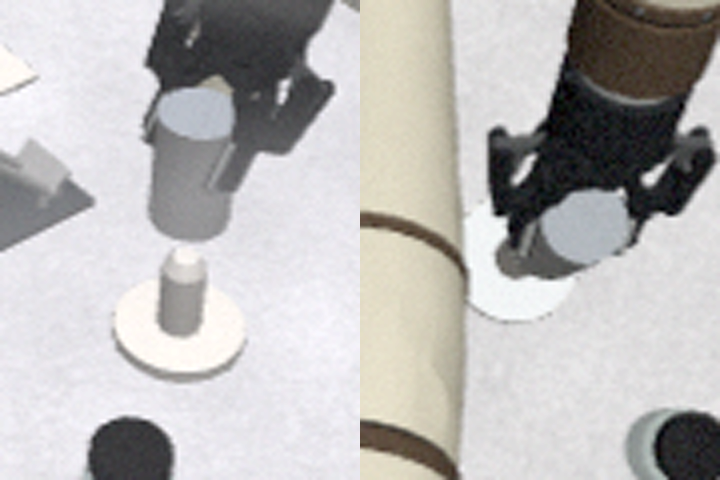

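The picture shows the beaker upright and mouth down at (193,160), directly above the peg at (180,300); measured offset is 2 mm. I'll lower it.

```bash
python3 -m creep '{"translation":[[-0.2,0,-1.5],[-0.2,0,-3.5],[-0.2,-0.1,-5.5],[-0.2,-0.1,-7.5],[-0.2,-0.1,-9],[-0.2,-0.1,-9.7],[-0.2,-0.1,-9.7]],"delta_rot":[[0,0,0],[0,0.4,0],[0,0.4,0],[0,0.4,0],[0,0.4,0],[0,0.4,0],[0,0.4,0]],"hand":[4.5,4.5,4.5,4.5,4.5,4.5,4.5]}'; python3 -m creep '{"translation":[[0,0,-0.2],[0,0,-0.4],[0,0,-0.4]],"delta_rot":[[0,0,0],[0,0,0],[0,0,0]],"hand":[4.5,4.5,4.5]}'
```

```text
clock: 23.25
position: [534.5, -280.0, 27.9]
ee_rot: [0.011, 0.964, 0.002, -0.267]
contact_force: [-0.4, -0.2, -0.7]
gripper_width: 55.9
grasp_force: 63.9
clock: 23.62
position: [535.0, -280.1, 25.4]
ee_rot: [0.011, 0.964, 0.002, -0.266]
contact_force: [0.1, 0.9, 2.4]
gripper_width: 55.5
grasp_force: 64.1
```

```bash
python3 -m creep '{"translation":[[0,0,-0.2],[0,0,-0.2]],"delta_rot":[[0,0,0],[0,0,0]],"hand":[4.5,4.5]}'; python3 bk.py 10
```

```text
clock: 23.88
position: [534.9, -280.2, 25.3]
ee_rot: [0.011, 0.964, 0.001, -0.266]
contact_force: [-1.1, 2.6, 9.4]
gripper_width: 55.8
grasp_force: 64.5
23.875 [ 534.9 -280.2   25.3] [-0.17  0.79  0.14  0.08 -1.45 -1.45] 55.771540601267276 [[-0.858, 0.021, -0.513], [0.02, 1.0, 0.009], [0.513, -0.003, -0.858]]
top 344 [ 528. -306.   16.] [ 594. -242.  119.]
  low mean [ 543.  -265.7   30.8] 28
side 593 [ 534. -324.   16.] [ 606. -248.  118.]
  low mean [ 549.9 -297.    32.2] 168
top centre [ 566.1 -280.2   56.4] tilt deg [-0.8  0.5] bottom [ 566.7 -280.6  101.4] mouth [ 565.4 -279.8   11.4] 1.08
side centre [ 566.5 -281.7   57.3] tilt deg [-0.8 -0.1] bottom [ 567.1 -281.6  102.3] mouth [ 565.8 -281.8   12.3] 1.11
both centre [ 566.2 -281.2   56.8] tilt deg [-0.9 -0.2] bottom [ 566.8 -281.1  101.8] mouth [ 565.5 -281.3   11.8] 1.12
```

Bottom is at 102 and the rim is on the foot. Releasing and backing out along the tool axis.

```bash
python3 -m creep '{"translation":[[0,0,0],[0,0,0],[0,0,0],[0,0,0],[1,0,1.7],[3,-0.1,5.1],[5,-0.1,8.5],[7,-0.1,12]],"delta_rot":[[0,0,0],[0,0,0],[0,0,0],[0,0,0],[0,0,0],[0,0,0],[0,0,0],[0,0,0]],"hand":[8.5,8.5,8.5,8.5,8.5,8.5,8.5,8.5]}'; python3 -m creep '{"translation":[[1,0,5],[1,0,9],[1,0,9]],"delta_rot":[[0,0,0],[0,0,0],[0,0,0]],"hand":[8.5,8.5,8.5]}'
python3 - <<'E'
from h import *
from scipy.optimize import least_squares
for n in ['top','side']:
    im,d=get_image(n);np.savez(f'pics/{n}11.npz',im=im,d=d);P=cloud(n,d).reshape(-1,3)
    a=P[(abs(P[:,0]-566)<45)&(abs(P[:,1]+281)<45)&(P[:,2]<120)&(P[:,2]>17)]
    def f2(p):
        ax=np.array([p[2],p[3],-1]);ax/=np.linalg.norm(ax);q=a-np.array([p[0],p[1],p[4]]);s=q@ax;r=np.linalg.norm(q-np.outer(s,ax),axis=1)
        return np.maximum(r-28,abs(s)-45)
    r=least_squares(f2,[566,-281,0,0,57],loss='soft_l1');print(n,len(a),r.x.round(3),'top z',np.percentile(a[:,2],[80,95]))
    b=P[(abs(P[:,0]-625)<26)&(P[:,1]>190)&(P[:,1]<309)&(P[:,2]>80)&(P[:,2]<190)];print(' guard',len(b),b.min(0).round(),b.max(0).round())
im=np.load('pics/side11.npz')['im'];cv2.imwrite('pics/end.png',cv2.convertScaleAbs(cv2.resize(im[120:345,160:400,::-1],None,fx=2.6,fy=2.6,interpolation=cv2.INTER_CUBIC),alpha=1.8))
E
```

```text
clock: 24.98
position: [605.0, -281.0, 143.3]
ee_rot: [0.011, 0.964, 0.002, -0.267]
contact_force: [1.5, -0.5, -1.1]
gripper_width: 84.5
grasp_force: 0.0
clock: 25.35
position: [616.0, -281.6, 236.3]
ee_rot: [0.011, 0.965, 0.001, -0.263]
contact_force: [0.2, 0.8, -0.3]
gripper_width: 85.1
grasp_force: 0.0
top 449 [ 5.64895e+02 -2.81270e+02  0.00000e+00 -5.00000e-03  5.58420e+01] top z [101.81822226 103.99305446]
 guard 744 [603. 190.  81.] [651. 309. 190.]
side 647 [ 5.65815e+02 -2.81890e+02  9.00000e-03 -1.00000e-03  5.65660e+01] top z [101.01005391 103.16182737]
 guard 609 [600. 193.  80.] [651. 309. 189.]
```

View pics/end.png

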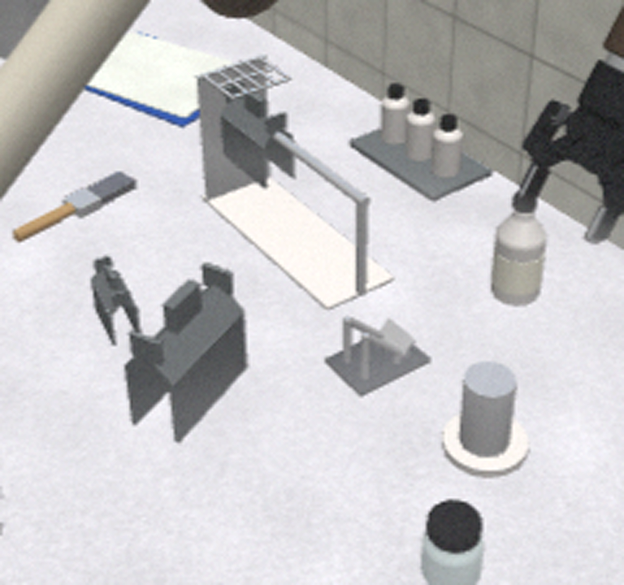

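The picture shows the guard home against the end plate at (250,140), the beaker upside down and flat on the peg foot at (488,410), and the bystanders in place. Fits agree (tilt ≤0.5°, top at 102). Handing in.

```bash
python3 -c "from bench import job_done;print(job_done())"
```

```text
the job is handed in; nothing more can be done
None
```

The job is handed in at about 25 s: the guard hangs on the bar against the end plate, the beaker stands upside down on the peg's foot, both are released, and the bottle, jar and brush were not touched.

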